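# Shut the screw organiser and snap its over-centre latch

### The arm

A 7-joint arm with a two-finger parallel gripper is mounted at the origin on the work surface. World frame = base frame: x ahead of the robot, y to its left, z up, the work surface at z = 0. Lengths are in m, angles in degrees, forces in N, time in s.
With the tool pointing down it reaches from about 0.425 to 0.875 m from the base axis. Payload 4.7 kg.
Tool frame: the origin (TCP) lies on the centre line of the jaws, within the pads' length; the fingertips stand 8 mm ahead of it and the grasp point (between the pads) lies 11 mm behind it; z points along the fingers, y is the direction in which the jaws open and shut (so a half turn about z gives the same grasp; the last joint's range is limited). The gripper opens to 87 mm and grips with 3 to 60 N. Pads are 19 mm wide; open, the fingers measure 117 mm over their backs; the gripper's body (75 mm by 190 mm) begins 51 mm behind the grasp point.
Start: joints at [74.548, 18.392, -4.016, 83.108, 1.295, 78.541, -3.26], TCP at [0.182, -0.624, 0.231] pointing down, gripper open.
Joint ranges: [-163.93, 163.93], [-17.29, 119.83], [-79.2, 71.16], [3.27, 140.29], [-89.18, 269.18], [5.43, 117.66], [-154.24, 154.24]. Speed limits (degrees/s): [147.25, 147.25, 180, 180, 180, 180, 180].

### API

Orientations are given as [roll, pitch, yaw] about the fixed x, y, z axes, in that order (R = Rz(yaw) Ry(pitch) Rx(roll)).
In Python, from cell import env gives the robot as it stands. The module is installed in compiled form; this text tells all that it offers.
- The arm moves only by the tool move_arm, never from a script. Its argument "steps" is a list of rows, each a list of 2 entries, a list of its own where there are three numbers: the shift along the tool's x, y, z in m, then the turn about the tool's z in rad. A call has 1 to 20 rows; each row is the pose to reach, as a shift and turn from the pose commanded when the call began, along the tool's axes at that moment; what a row does not reach only later rows make up. A row lasts 1/8 s, in which the tool goes at most 62.5 mm and 10.7 degrees, less where a joint would pass 70% of its speed; a pose out of reach is approached as far as the arm can. A call with a gripper value outside its range is refused whole. "hand" is the closure, from -1 (fully open) to 1 (shut), set as the call begins (left out, the last holds). The fingers move at their own pace and stop on an object; "squeeze" is the grip in N (left out, the last holds). Time passes only in rows, so rows that repeat a pose let the fingers close. It gives the time, the measured TCP pose, the force and the opening at its end, in the units of the state.
- env.get_obs(): the state, without advancing time (a new reading comes with each control period).
- env.read_camera(name): name is "scene" or "top" or "wrist"; returns (picture, depth): 420x560x3 uint8, red, green, blue; 420x560 float32, m along the optical axis (not along the pixel's ray), 0 where there is no reading.
- env.calibration(name): a dict with "intrinsics" (3x3 intrinsics, pixels), "position" and "orientation" of the camera in the world; the wrist camera has in their place "mount" (4x4, takes a point from camera to tool coordinates, whose origin is the TCP and whose axes are the flange's). Camera axes: x right, y up, looking along -z (the intrinsics and any distortion apply to the point x, -y, -z); pixel columns grow to the right and rows downward; lengths in m; the calibration is good to about 2 mm. A picture is of the moment at which its call begins: read the wrist's pose just before it. calibration takes no time and is no camera call.
- env.sign_off(): hands the job in, once; it reports no verdict.
Trained networks look in the newest picture that a camera, given by its name, has taken for a name from the list of things; names that differ only in an ending like _2 or _b are one class to them, and where a whole thing is asked for, a point or a joint stands for the part that bears it (a point fixed in the world has none). Each returns a list of dicts, best first, with "conf" (0 to 1); they miss things now and then, are a little off and sometimes report something else, mostly with a low value. They report only what shows in the picture. A call takes as long as a camera call.
- env.cut_out(camera, query): "region" (420x560 bool, what is visible of it) and "uv" ([column, row] in pixels, amid what is visible of it).
The state is a dict: "time_s": time; "qpos": joint angles; "joint_velocities": joint speeds; "effort": joint torques, N m; "tool_pos": TCP position; "tool_rot": TCP orientation; "force": force on the tool from outside, world axes, zero at the start; "wrist_torque": the same for the moment, N m; "grip_width": finger opening in m.
Only numpy, scipy, OpenCV 4.12 (cv2) and the standard library are available. Lean on these libraries where they do the work, as an engineer would, in place of code of your own. Each camera call takes 0.05 s, during which the arm holds its last target. There are 200 camera calls.

### The job

Get the screw organiser ready for the move: swing its open flip-top lid down until it is fully shut, without slamming it, and then push the upright latch lever on the lid over its centre with a fingertip until it is against its far stop. Keep it pressed there at about 10 N for one second so the catch beds in, but never push on the organiser harder than 20 N, not even for an instant; then let go, leaving it shut and latched. Do not shift the mug, jar, spirit level or hex key.

Things in the scene. Friction and masses are not known exactly. Their poses are not given: they have to be found in the camera images.
- organiser: Grey plastic screw organiser, an open box fixed to the counter: 130 (x) by 220 (y) by 55 (z) mm. Origin: centre of its underside, on the counter. x points from its free front side to its hinge side, y along its width, z up. With the lid shut the lid's top face is 63 mm above the counter; it then rests on a firm rubber seal that gives about 2 mm at 10 N.
- hinge (a point): Middle of the lid's hinge line (along y): organiser x = +65 mm, z = 55 mm (top edge of the +x side). The flat lid is 130 by 220 by 8 mm, its underside passing through this line. Its outer face is clear of the latch beyond 60 mm either side of the middle of its width. Open, it carries the latch lever, which sticks out about 65 mm from the outer face near the free edge.
- lid (a joint): Lid angle in rad: 0 fully shut, pi/2 upright; starts 0.9 to 1.4, leaning to the organiser's -x side, its outer face looking to +x and up: push it down from there. The hinge is stiff: the lid stays where it is left and takes about 1 to 4 N, on its outer face 100 mm from the hinge, to move.
- slot (a point): Fixed point of the organiser (x = -43 mm, y = 0, 63 mm above the counter): the middle of the latch's slot once the lid is shut. The steel foot (26 by 46 mm, cheeks up to 16 mm above the lid) is screwed down in the slot anywhere within 12 mm either way along organiser y; NOT measured. It sits on stiff rubber: 1 mm give at 8 N. Lever pivot: 12 mm above this point, plus that offset in y.
- toggle (a joint): Latch lever angle, rad: 0 unlatched, leaning 0.25 from upright to organiser -y; 0.70 at its firm far stop, leaning 0.45 to +y. Push its upper half to +y. Steel paddle 16 wide, 6 mm thick; round bar 22 by 12 mm across its end, 50 mm from the pivot. A spring throws it back until 0.60, then holds it at the stop: 4 to 7 N at its end at first, falling to nothing at 0.60; the stop is some 4 mm on.
- mug: White ceramic mug, 82 mm across, 92 mm tall, loose bystander at one side of the organiser. Origin: centre of its underside.
- jar: Green glass jar with closed lid, 76 mm across, 105 mm tall, loose bystander at the other side of the organiser. Origin: centre of its underside.
- level: Yellow aluminium spirit level, 22 by 250 by 45 mm, standing on its narrow face, long along its y, loose bystander beyond the hinge side. Origin: centre of its underside.
- hexkey: Steel hex key, 8 mm thick, long leg 100 mm along its y, short leg 30 mm along its x at the +y end, lying flat in front of the organiser; loose bystander. Origin: underside, at the middle of the long leg.

How it is judged (in metres and radians):
On the way, in this order (a step that is already met when the one before it is completed fails the run):
1. the lid is fully shut (value of joint lid below 0.03 rad and value of joint toggle below 0.3 rad), for 0.2 s.
2. the lever is past centre, at its far stop, and kept pressed there with more than 5 N for half a second (value of joint toggle above 0.65 rad and value of joint lid below 0.03 rad and contact force between the fingers and organiser above 5 N), for 0.5 s.
At the end, for the whole second after the job is handed in: The lid is shut (under 0.03 rad), the lever rests at its far stop (over 0.65 rad), both at rest; the bystanders stand where they stood (within 20 mm) (value of joint lid below 0.03 rad and value of joint toggle above 0.65 rad and velocity of joint lid between -0.1 and 0.1 rad/s and velocity of joint toggle between -0.2 and 0.2 rad/s and distance of each of mug, jar, level, hexkey from where it was at the start of the episode below 0.02 m); the robot touches nothing.
It fails at once if the organiser, its lid or its latch is pushed with more than 20 N (contact force between any of the fingers, the arm and organiser above 20 N).
It fails at once if the lid is slammed (falls shut faster than 2.5 rad/s) (velocity of joint lid below -2.5 rad/s).
It fails at once if a bystander is shifted by more than 20 mm or tipped (distance of any of mug, jar, level, hexkey from where it was at the start of the episode above 0.02 m).
It also fails if it takes over 67 s, if anything falls off the work surface, if the arm or the gripper's body presses on something with over 40 N, if the wrist force passes 120 N, or if a joint passes its speed limit or range.

## Working session

There is one attempt and no reset: what is moved stays moved. The work goes in short steps, Python scripts to look and compute and a tool call to move; the robot and the scene stay as the last step left them, time stands still between calls to the robot, and variables do not carry over. Pictures are saved under pics/ and viewed, about 8 in all and at most 12, crops included, and the job is handed in when it is done.

Besides the shell and the picture viewer there is one more tool, called after "Call:" as a command line: name --argument value ..., lists and objects as JSON in quotes. move_arm: Moves the arm, as the interface text tells. Its arguments: {"type":"object","properties":{"steps":{"type":"array"},"hand":{"type":"number"},"squeeze":{"type":"number"}},"required":["steps"]}

```bash
mkdir -p pics; cat > h.py <<'E'
import numpy as np, cv2
from scipy.spatial.transform import Rotation as R
from cell import env
def cam(name):
    c=env.calibration(name)
    if 'mount' in c:
        o=env.get_obs(); T=np.eye(4); T[:3,:3]=rot(o); T[:3,3]=o['tool_pos']
        T=T@np.array(c['mount'])
    else:
        T=np.eye(4); q=np.array(c['orientation'],float); T[:3,3]=c['position']
        T[:3,:3]=q if q.shape==(3,3) else R.from_euler('xyz',q,degrees=True).as_matrix()
    return np.array(c['intrinsics']),T
def rot(o): return R.from_euler('xyz',o['tool_rot'],degrees=True).as_matrix()
def cloud(name,save=None):
    K,T=cam(name); im,d=env.read_camera(name)
    if save: cv2.imwrite('pics/'+save,im[:,:,::-1])
    v,u=np.mgrid[:420,:560]
    P=np.stack([(u-K[0,2])/K[0,0]*d,-(v-K[1,2])/K[1,1]*d,-d],-1)
    W=P@T[:3,:3].T+T[:3,3]; W[d==0]=np.nan
    return im,d,W
E
python3 - <<'E'
from h import *
for n in('scene','top','wrist'): print(n,env.calibration(n))
o=env.get_obs();print(o)
ims=[]
for n in('scene','top'):
    im,d,W=cloud(n,n+'0.png'); ims.append(im); np.save(n+'W.npy',W)
    for q in('organiser','lid','toggle','mug','jar','level','hexkey'):
        for r in env.cut_out(n,q)[:1]:
            p=W[r['region']]; p=p[~np.isnan(p[:,0])]
            print(n,q,round(r['conf'],2),np.round(r['uv']),np.median(p,0).round(3),np.percentile(p,2,axis=0).round(3),np.percentile(p,98,axis=0).round(3))
            np.save(f'{n}_{q}.npy',r['region'])
E
```

```text
scene {'intrinsics': array([[481.81107921,   0.        , 274.27089239],
       [  0.        , 481.81107921, 210.36890052],
       [  0.        ,   0.        ,   1.        ]]), 'position': array([ 1.12749897, -0.42780748,  0.84166662]), 'orientation': array([43.27986363,  0.95021771, 47.5833004 ])}
top {'intrinsics': array([[465.09812337,   0.        , 285.10214511],
       [  0.        , 465.09812337, 205.75961753],
       [  0.        ,   0.        ,   1.        ]]), 'position': array([0.46191822, 0.03574194, 0.89582851]), 'orientation': array([  7.81058085,   0.33162981, -91.46966088])}
wrist {'intrinsics': array([[374.04094235,   0.        , 287.45315821],
       [  0.        , 374.04094235, 212.02754323],
       [  0.        ,   0.        ,   1.        ]]), 'mount': array([[ 6.22945550e-04,  9.59012103e-01,  2.83364426e-01,
         7.98742225e-02],
       [ 9.99999653e-01, -7.54009710e-04,  3.53463928e-04,
         1.99438768e-04],
       [ 5.52635713e-04,  2.83364108e-01, -9.59012240e-01,
        -1.53327691e-01],
       [ 0.00000000e+00,  0.00000000e+00,  0.00000000e+00,
     
[... 1137 characters left out ...]
39] [ 0.601 -0.264  0.001] [ 0.739 -0.056  0.047]
top organiser 0.93 [335. 226.] [ 0.54  -0.054  0.006] [ 0.449 -0.159  0.001] [0.623 0.059 0.183]
top lid 0.61 [350. 188.] [ 0.586 -0.069  0.181] [ 0.528 -0.162 -0.001] [0.646 0.027 0.185]
top toggle 0.55 [359. 168.] [ 0.618 -0.082  0.179] [ 0.596 -0.097  0.168] [ 0.633 -0.066  0.188]
top mug 0.58 [228. 172.] [0.647 0.15  0.029] [0.601 0.103 0.   ] [0.679 0.21  0.093]
top jar 0.91 [429. 274.] [ 0.448 -0.206  0.104] [ 0.415 -0.246  0.013] [ 0.482 -0.182  0.107]
top level 0.96 [388. 158.] [ 0.66  -0.16   0.043] [ 0.593 -0.26  -0.001] [ 0.729 -0.053  0.048]
top hexkey 0.64 [284. 285.] [0.428 0.051 0.007] [ 0.395 -0.004  0.   ] [0.471 0.079 0.01 ]
```

```bash
python3 - <<'E'
import cv2,numpy as np
a=cv2.imread('pics/scene0.png')[100:380,50:430];b=cv2.imread('pics/top0.png')[100:380,180:560]
cv2.imwrite('pics/v1.png',cv2.resize(np.hstack([a,b]),None,fx=1.05,fy=1.05))
E
python3 - <<'E'
from h import *
W=np.load('sceneW.npy'); m=cv2.erode(np.load('scene_lid.npy').astype(np.uint8),np.ones((3,3)))>0
P=W[m];P=P[~np.isnan(P[:,0])]
# ransac plane
rng=np.random.default_rng(0);best=0
for _ in range(500):
    a=P[rng.choice(len(P),3,False)];n=np.cross(a[1]-a[0],a[2]-a[0]);n/=np.linalg.norm(n)+1e-12
    i=abs((P-a[0])@n)<.003
    if i.sum()>best:best=i.sum();I=i
Q=P[I];c=Q.mean(0);n=np.linalg.svd(Q-c,full_matrices=False)[2][2]
if n[2]<0:n=-n
h=n[:2]/np.linalg.norm(n[:2]);print('n',n,best,len(P),'angle from horiz',np.arccos(n[2]),'yaw',np.degrees(np.arctan2(h[1],h[0])))
ex=np.array([h[0],h[1],0]);ey=np.array([-h[1],h[0],0])
lo=np.cross(n,ey);lo=lo if lo[2]>0 else -lo
for nm,a in(('ex',ex),('ey',ey),('up',lo)):print(nm,np.percentile(Q@a,[0,.5,1,2,50,98,99,99.5,100]).round(4))
print('c',c,'n.c',n@c)
# top view rims: organiser points with z 0.045..0.06
T=np.load('topW.npy');m=np.load('top_organiser.npy')|np.load('top_lid.npy')
P=T[m];P=P[(P[:,2]>.04)&(P[:,2]<.06)]
L=np.c_[P@ex,P@ey,P[:,2]];print(len(L),np.percentile(L,[1,5,25,50,75,95,99],axis=0).round(3))
E
```

```text
n [ 0.88598556 -0.41105125  0.21463099] 4819 5389 angle from horiz 1.3544823297355517 yaw -24.888849765043854
ex [0.5458 0.547  0.5475 0.5481 0.5613 0.5746 0.5751 0.5758 0.5772]
ey [0.0744 0.0768 0.0778 0.08   0.1736 0.2856 0.2876 0.2888 0.2905]
up [-0.0641 -0.0621 -0.0612 -0.0597  0.0006  0.0595  0.0607  0.0615  0.0631]
c [ 0.58518159 -0.07288468  0.12390178] n.c 0.5750149379446203
1717 [[0.434 0.073 0.041]
 [0.439 0.075 0.043]
 [0.448 0.126 0.046]
 [0.502 0.181 0.049]
 [0.529 0.236 0.054]
 [0.565 0.29  0.056]
 [0.565 0.291 0.057]]
```

View pics/v1.png

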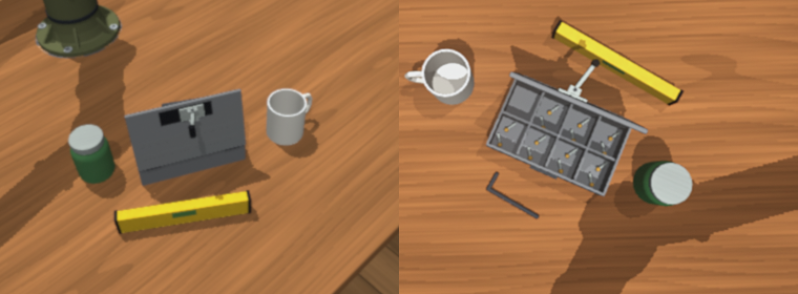

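The views show the organiser mid-scene: lid near upright (about 1.35 rad), yaw about -24.9°. The jar is on its -y side, the mug on its +y side, the level beyond the hinge and the hex key in front. Next I move to the hinge side of the lid, at organiser y = +90 mm.

```bash
cat >> h.py <<'E'
YAW=-24.9; C=np.array([.532,-.046])
a=np.radians(YAW); ex=np.array([np.cos(a),np.sin(a)]); ey=np.array([-ex[1],ex[0]])
def state():
    o=env.get_obs(); p=np.array(o['tool_pos']); d=p[:2]-C
    return o,np.array([d@ex,d@ey,p[2]-.008])
def to(x,y,z):   # tip target in organiser coords -> shift in tool axes
    o,_=state(); w=np.r_[C+x*ex+y*ey,z+.008]
    return rot(o).T@(w-np.array(o['tool_pos']))
def show():
    o,t=state(); f=np.array(o['force']); print('t',round(o['time_s'],2),'tip',t.round(4),'F org',np.r_[f[:2]@ex,f[:2]@ey,f[2]].round(2),'yaw',np.round(o['tool_rot'],2),'w',round(o['grip_width'],4))
E
python3 - <<'E'
from h import *
show();print(to(.115,.09,.24))
E
```

```text
t 0.8 tip [-0.0741 -0.6717  0.2226] F org [-0.02 -0.51 -0.3 ] yaw [179.99   0.    16.26] w 0.0872
[ 0.64369453 -0.44897587 -0.01746843]
```

Call:
move_arm --steps '[[[0.018,-0.0125,-0.004],-0.024],[[0.054,-0.0375,-0.008],-0.07],[[0.09,-0.063,-0.012],-0.12],[[0.129,-0.09,-0.018],-0.17],[[0.168,-0.117,-0.018],-0.22],[[0.207,-0.144,-0.018],-0.27],[[0.246,-0.172,-0.018],-0.32],[[0.285,-0.199,-0.018],-0.37],[[0.324,-0.226,-0.018],-0.43],[[0.363,-0.253,-0.018],-0.48],[[0.402,-0.28,-0.018],-0.54],[[0.441,-0.308,-0.018],-0.6],[[0.48,-0.335,-0.018],-0.65],[[0.519,-0.362,-0.018],-0.7],[[0.558,-0.389,-0.018],-0.75],[[0.597,-0.416,-0.018],-0.79],[[0.624,-0.435,-0.018],-0.83],[[0.639,-0.446,-0.018],-0.853],[[0.644,-0.449,-0.018],-0.853],[[0.644,-0.449,-0.018],-0.853]]' --hand 1 --squeeze 5

```text
time_s: 3.3
tool_pos: [0.6742, -0.0135, 0.2486]
tool_rot: [180.0, 0.1, 65.1]
force: [-0.0, -0.2, -0.1]
grip_width: 0.0004
```

```bash
python3 - <<'E'
from h import *
show();print(to(.115,.09,.15),to(.085,.09,.15))
im,d,W=cloud('scene','scene1.png');cv2.imwrite('pics/v2.png',cv2.resize(im[60:360,50:450,::-1],None,fx=1.8,fy=1.8))
show()
E
```

```text
t 3.3 tip [0.1152 0.0894 0.2406] F org [ 0.06 -0.21 -0.13] yaw [1.7999e+02 6.0000e-02 6.5080e+01] w 0.0004
[ 0.00074055 -0.0002528   0.09060762] [ 0.00072807 -0.0302528   0.09060476]
t 3.35 tip [0.1154 0.0887 0.2407] F org [-0.5  -0.73  0.79] yaw [1.7998e+02 7.0000e-02 6.5030e+01] w 0.0003
```

View pics/v2.png

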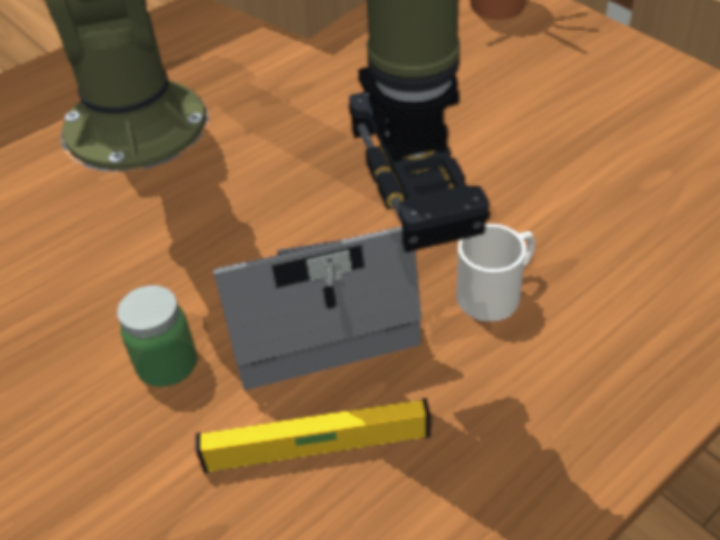

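The view shows the arm behind the lid's right half, at about (430, 220), clear of the mug at (490, 270). The lever sits mid-lid at about (330, 290).

Call:
move_arm --steps '[[[0,0,0.03],0],[[0,-0.01,0.06],0],[[0,-0.025,0.08],0],[[0,-0.035,0.086],0],[[0,-0.04,0.086],0],[[0,-0.04,0.086],0]]'

```text
time_s: 4.1
tool_pos: [0.6389, 0.0039, 0.164]
tool_rot: [179.9, -0.0, 65.1]
force: [-0.3, -0.7, -1.0]
grip_width: 0.0006
```

```bash
python3 - <<'E'
from h import *
show(); o,t=state()
for th in np.r_[1.354:0:-.1,.06,.03,0]:
    x=.080-.1*np.cos(th)+.008*np.sin(th); z=.055+.1*np.sin(th)+.008*np.cos(th)
    print(round(th,3),np.round([x-t[0],t[2]-z],4))
E
```

```text
t 4.1 tip [0.0759 0.0903 0.156 ] F org [ 0.05 -0.79 -1.04] yaw [ 1.7986e+02 -3.0000e-02  6.5110e+01] w 0.0006
1.354 [-0.0096  0.0016]
1.254 [-0.0195  0.0035]
1.154 [-0.0291  0.0063]
1.054 [-0.0384  0.0101]
0.954 [-0.0472  0.0148]
0.854 [-0.0556  0.0204]
0.754 [-0.0633  0.0267]
0.654 [-0.0704  0.0338]
0.554 [-0.0767  0.0416]
0.454 [-0.0823  0.05  ]
0.354 [-0.0869  0.0589]
0.254 [-0.0907  0.0682]
0.154 [-0.0935  0.0778]
0.054 [-0.0953  0.0876]
0.06 [-0.0952  0.087 ]
0.03 [-0.0956  0.09  ]
0.0 [-0.0959  0.093 ]
```

Call:
move_arm --steps '[[[0,-0.004,0.001],0],[[0,-0.008,0.001],0],[[0,-0.012,0.002],0],[[0,-0.016,0.003],0],[[0,-0.0205,0.004],0],[[0,-0.025,0.005],0],[[0,-0.029,0.006],0],[[0,-0.034,0.008],0],[[0,-0.038,0.01],0]]'

```text
time_s: 5.22
tool_pos: [0.6032, 0.0204, 0.1524]
tool_rot: [-180.0, 0.0, 65.1]
force: [1.5, 0.4, 2.1]
grip_width: 0.0007
```

```bash
python3 - <<'E'
from h import *
show()
E
```

```text
t 5.22 tip [0.0367 0.0902 0.1444] F org [1.21 0.96 2.09] yaw [-1.7998e+02  1.0000e-02  6.5140e+01] w 0.0007
```

Call:
move_arm --steps '[[[0,-0.0044,0.002],0],[[0,-0.0088,0.0045],0],[[0,-0.013,0.0075],0],[[0,-0.017,0.0105],0],[[0,-0.021,0.0135],0],[[0,-0.025,0.0165],0],[[0,-0.0285,0.02],0],[[0,-0.032,0.0237],0],[[0,-0.035,0.0275],0],[[0,-0.038,0.0315],0],[[0,-0.041,0.0355],0],[[0,-0.044,0.04],0],[[0,-0.046,0.0445],0],[[0,-0.0485,0.0488],0],[[0,-0.0505,0.0535],0],[[0,-0.0523,0.058],0]]'

```text
time_s: 7.22
tool_pos: [0.5562, 0.0421, 0.0942]
tool_rot: [180.0, 0.0, 65.1]
force: [-0.2, 0.4, 0.8]
grip_width: 0.0003
```

```bash
python3 - <<'E'
from h import *
show()
E
```

```text
t 7.22 tip [-0.0151  0.0901  0.0862] F org [-0.35  0.25  0.82] yaw [179.99   0.    65.13] w 0.0003
```

Call:
move_arm --steps '[[[0,-0.001,0.0025],0],[[0,-0.0015,0.005],0],[[0,-0.002,0.0075],0],[[0,-0.0025,0.01],0],[[0,-0.003,0.0125],0],[[0,-0.0035,0.015],0],[[0,-0.004,0.017],0],[[0,-0.004,0.019],0]]'

```text
time_s: 8.22
tool_pos: [0.5526, 0.0438, 0.0754]
tool_rot: [180.0, 0.0, 65.1]
force: [-0.3, 0.4, 1.0]
grip_width: 0.0005
```

```bash
python3 - <<'E'
from h import *
show()
E
```

```text
t 8.22 tip [-0.0191  0.0902  0.0674] F org [-0.46  0.19  0.98] yaw [180.     0.    65.13] w 0.0005
```

Call:
move_arm --steps '[[[0,0,0.001],0],[[0,0,0.002],0],[[0,0,0.0028],0],[[0,0,0.0035],0]]'

```text
time_s: 8.72
tool_pos: [0.5527, 0.0438, 0.072]
tool_rot: [180.0, 0.0, 65.1]
force: [-0.4, 0.3, -0.6]
grip_width: 0.0003
```

```bash
python3 - <<'E'
from h import *
show()
E
```

```text
t 8.72 tip [-0.0191  0.0901  0.064 ] F org [-0.44  0.11 -0.59] yaw [180.     0.    65.13] w 0.0003
```

Call:
move_arm --steps '[[[0,0,0.0005],0],[[0,0,0.001],0],[[0,0,0.0015],0]]'

```text
time_s: 9.1
tool_pos: [0.5527, 0.0438, 0.0707]
tool_rot: [180.0, 0.0, 65.1]
force: [-0.9, -0.1, 3.0]
grip_width: 0.0006
```

```bash
python3 - <<'E'
from h import *
show()
E
```

```text
t 9.1 tip [-0.0191  0.0902  0.0627] F org [-0.8  -0.5   3.02] yaw [1.7999e+02 1.0000e-02 6.5130e+01] w 0.0006
```

Call:
move_arm --steps '[[[0,0,0.0004],0],[[0,0,0.0008],0],[[0,0,0.0008],0],[[0,0,0.0008],0]]'

```text
time_s: 9.6
tool_pos: [0.5528, 0.0439, 0.0701]
tool_rot: [180.0, -0.0, 65.1]
force: [-1.2, 0.2, 4.4]
grip_width: 0.0006
```

```bash
python3 - <<'E'
from h import *
show()
E
```

```text
t 9.6 tip [-0.019   0.0903  0.0621] F org [-1.2  -0.33  4.42] yaw [179.98  -0.    65.14] w 0.0006
```

Call:
move_arm --steps '[[[0,0,0.0005],0],[[0,0,0.001],0],[[0,0,0.001],0],[[0,0,0.0],0],[[0,0,-0.002],0],[[0,0,-0.015],0],[[0,0,-0.05],0],[[0,0,-0.09],0],[[-0.02,-0.004,-0.115],0],[[-0.05,-0.01,-0.115],0],[[-0.09,-0.018,-0.115],0],[[-0.13,-0.024,-0.115],0],[[-0.16,-0.024,-0.115],0],[[-0.175,-0.024,-0.115],0],[[-0.18,-0.024,-0.115],0],[[-0.18,-0.024,-0.115],0]]'

```text
time_s: 11.6
tool_pos: [0.4557, -0.1086, 0.1848]
tool_rot: [180.0, -0.0, 65.2]
force: [-0.1, -0.3, -0.3]
grip_width: 0.0009
```

```bash
python3 - <<'E'
from h import *
show(); ims=[]
def org(P): return np.c_[(P[:,:2]-C)@ex,(P[:,:2]-C)@ey,P[:,2]]
for n in('wrist','scene','top'):
    im,d,W=cloud(n,n+'2.png'); np.save(n+'W2.npy',W); ims.append(im[:,:,::-1])
    for q in('toggle','lid','slot'):
        for r in env.cut_out(n,q)[:1]:
            P=org(W[r['region']&(d>0)])
            print(n,q,round(r['conf'],2),np.round(r['uv']),np.percentile(P,[2,25,50,75,98],axis=0).round(3).tolist())
    P=org(W.reshape(-1,3)); P=P[(abs(P[:,0]+.043)<.03)&(abs(P[:,1])<.045)]
    for lo,hi in((.055,.07),(.07,.085),(.085,.1),(.1,.115),(.115,.135)):
        S=P[(P[:,2]>lo)&(P[:,2]<hi)]
        if len(S)>5: print(n,lo,len(S),np.percentile(S,[3,50,97],axis=0).round(3).tolist())
cv2.imwrite('pics/v3.png',np.hstack([cv2.resize(ims[0],(400,300)),cv2.resize(ims[1][100:310,100:380],(400,300))]))
E
```

```text
t 11.6 tip [-0.0429 -0.0889  0.1768] F org [ 0.07 -0.27 -0.31] yaw [ 1.7999e+02 -3.0000e-02  6.5200e+01] w 0.0009
wrist toggle 0.88 [288.  78.] [[-0.05, -0.006, 0.079], [-0.045, -0.003, 0.124], [-0.04, 0.001, 0.127], [-0.035, 0.004, 0.128], [-0.03, 0.013, 0.129]]
wrist lid 0.81 [348. 110.] [[-0.059, -0.104, 0.06], [-0.03, -0.059, 0.062], [0.003, -0.016, 0.062], [0.035, 0.021, 0.063], [0.065, 0.052, 0.124]]
wrist slot 0.92 [350. 113.] [[-0.061, -0.105, 0.056], [-0.031, -0.06, 0.062], [0.003, -0.016, 0.062], [0.036, 0.021, 0.063], [0.067, 0.052, 0.124]]
wrist 0.055 7967 [[-0.06, -0.042, 0.061], [-0.037, -0.001, 0.062], [-0.014, 0.043, 0.067]]
wrist 0.07 324 [[-0.052, 0.009, 0.074], [-0.039, 0.014, 0.078], [-0.028, 0.02, 0.083]]
wrist 0.085 116 [[-0.047, 0.008, 0.085], [-0.04, 0.01, 0.093], [-0.033, 0.012, 0.099]]
wrist 0.1 73 [[-0.047, 0.006, 0.1], [-0.039, 0.007, 0.104], [-0.033, 0.008, 0.108]]
wrist 0.115 905 [[-0.05, -0.006, 0.124], [-0.04, -0.001, 0.127], [-0.03, 0.004, 0.129]]
scene lid 0.55 [226. 225.] [[-0.06, -0.105, 0.059], [-0.028, -0.056, 0.062], [0.007, -0.002, 0.063], [0.0
[... 788 characters left out ...]
23. 223.] [[-0.061, -0.079, 0.059], [-0.031, -0.036, 0.061], [0.002, 0.013, 0.063], [0.035, 0.061, 0.064], [0.065, 0.107, 0.09]]
top slot 0.79 [328. 222.] [[-0.063, -0.081, 0.055], [-0.032, -0.036, 0.061], [0.002, 0.011, 0.063], [0.036, 0.06, 0.064], [0.067, 0.105, 0.081]]
top 0.055 1203 [[-0.062, -0.043, 0.06], [-0.038, -0.002, 0.063], [-0.014, 0.043, 0.068]]
top 0.07 68 [[-0.053, 0.003, 0.07], [-0.041, 0.012, 0.078], [-0.029, 0.03, 0.083]]
top 0.085 23 [[-0.048, 0.007, 0.087], [-0.041, 0.009, 0.091], [-0.035, 0.011, 0.098]]
top 0.1 25 [[-0.049, 0.004, 0.1], [-0.042, 0.005, 0.107], [-0.034, 0.007, 0.113]]
top 0.115 97 [[-0.052, -0.007, 0.122], [-0.042, -0.002, 0.127], [-0.031, 0.004, 0.13]]
```

View pics/v3.png

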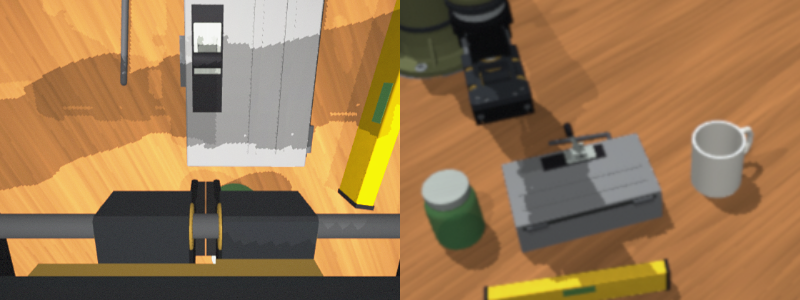

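The lid is shut, with its face at 62–63 mm. The wrist view shows the bar at about (207, 60), which puts its centre at organiser y ≈ -1 mm, so the foot offset is about +11 mm. Now I lower beside the lever on the -y side.

Call:
move_arm --steps '[[[0.01,0.001,0.015],0],[[0.025,0.002,0.04],0],[[0.04,0.002,0.057],0],[[0.05,0.002,0.063],0],[[0.058,0.002,0.063],0],[[0.062,0.002,0.063],0],[[0.062,0.002,0.063],0]]'

```text
time_s: 13.08
tool_pos: [0.4836, -0.0541, 0.1224]
tool_rot: [179.9, 0.0, 65.1]
force: [0.5, 0.4, -0.8]
grip_width: 0.0006
```

```bash
python3 - <<'E'
from h import *
show()
E
```

```text
t 13.07 tip [-0.0405 -0.0277  0.1144] F org [ 0.32  0.57 -0.77] yaw [179.93   0.    65.14] w 0.0006
```

Call:
move_arm --steps '[[[0.004,0,0],0],[[0.007,0,0],0],[[0.009,0,0],0],[[0.011,0,0],0],[[0.0125,0,0],0],[[0.014,0,0],0],[[0.016,0,0],0],[[0.018,0,0],0],[[0.02,0,0],0]]'

```text
time_s: 14.2
tool_pos: [0.4915, -0.0365, 0.1219]
tool_rot: [180.0, 0.0, 65.1]
force: [-2.5, -3.6, 2.3]
grip_width: 0.0006
```

```bash
python3 - <<'E'
from h import *
show()
E
```

```text
t 14.2 tip [-0.0407 -0.0084  0.1139] F org [-0.7  -4.34  2.28] yaw [1.7998e+02 4.0000e-02 6.5090e+01] w 0.0006
```

Call:
move_arm --steps '[[[0.002,0,0],0],[[0.004,0,0],0],[[0.006,0,0],0],[[0.008,0,0],0],[[0.01,0,0],0],[[0.012,0,0],0],[[0.014,0,0],0],[[0.016,0,0],0],[[0.018,0,0],0]]'

```text
time_s: 15.32
tool_pos: [0.4989, -0.019, 0.1216]
tool_rot: [-180.0, -0.0, 65.1]
force: [-0.2, -0.5, -0.1]
grip_width: 0.0001
```

```bash
python3 - <<'E'
from h import *
show()
E
```

```text
t 15.32 tip [-0.0414  0.0105  0.1136] F org [ 0.05 -0.49 -0.14] yaw [-1.7996e+02 -1.0000e-02  6.5150e+01] w 0.0001
```

Call:
move_arm --steps '[[[0.001,0,0],0],[[0.002,0,0],0],[[0.003,0,0],0],[[0.0035,0,0],0],[[0.004,0,0],0]]'

```text
time_s: 15.95
tool_pos: [0.5007, -0.0159, 0.1217]
tool_rot: [-180.0, 0.0, 65.1]
force: [-0.7, -0.1, 0.2]
grip_width: 0.0006
```

```bash
python3 - <<'E'
from h import *
show()
E
```

```text
t 15.95 tip [-0.0411  0.0142  0.1137] F org [-0.6  -0.41  0.25] yaw [-1.800e+02  1.000e-02  6.513e+01] w 0.0006
```

Call:
move_arm --steps '[[[0.0005,0,0],0],[[0.001,0,0],0],[[0.0015,0,0],0],[[0.002,0,0],0]]'

```text
time_s: 16.45
tool_pos: [0.5014, -0.0144, 0.1217]
tool_rot: [-180.0, 0.0, 65.1]
force: [0.3, -1.3, 0.5]
grip_width: 0.0009
```

```bash
python3 - <<'E'
from h import *
show()
E
```

```text
t 16.45 tip [-0.0411  0.0158  0.1137] F org [ 0.85 -1.08  0.49] yaw [-1.7999e+02  3.0000e-02  6.5130e+01] w 0.0009
```

Call:
move_arm --steps '[[[0.0005,0,0],0],[[0.001,0,0],0],[[0.001,0,0],0]]'

```text
time_s: 16.82
tool_pos: [0.5017, -0.0137, 0.1216]
tool_rot: [-180.0, 0.1, 65.1]
force: [-1.1, -2.7, 0.4]
grip_width: 0.0009
```

```bash
python3 - <<'E'
from h import *
show()
E
```

```text
t 16.82 tip [-0.041   0.0166  0.1136] F org [ 0.16 -2.91  0.4 ] yaw [-1.7999e+02  5.0000e-02  6.5120e+01] w 0.0009
```

Call:
move_arm --steps '[[[0.0005,0,0],0],[[0.001,0,0],0],[[0.0015,0,0],0],[[0.0015,0,0],0]]'

```text
time_s: 17.32
tool_pos: [0.5023, -0.0127, 0.1215]
tool_rot: [-180.0, 0.1, 65.1]
force: [-1.8, -5.0, -0.1]
grip_width: 0.0002
```

```bash
python3 - <<'E'
from h import *
show()
E
```

```text
t 17.32 tip [-0.041   0.0177  0.1135] F org [ 0.47 -5.3  -0.08] yaw [-1.7999e+02  8.0000e-02  6.5110e+01] w 0.0002
```

Call:
move_arm --steps '[[[0.0005,0,0],0],[[0.001,0,0],0],[[0.0015,0,0],0],[[0.002,0,0],0],[[0.0025,0,0],0],[[0.0025,0,0],0]]'

```text
time_s: 18.08
tool_pos: [0.5027, -0.0116, 0.1213]
tool_rot: [-180.0, 0.2, 65.1]
force: [-3.1, -6.8, -1.4]
grip_width: 0.0005
```

```bash
python3 - <<'E'
from h import *
show()
E
```

```text
t 18.07 tip [-0.041   0.0189  0.1133] F org [ 0.1  -7.48 -1.44] yaw [-179.95    0.19   65.07] w 0.0005
```

Call:
move_arm --steps '[[[0.0005,0,0],0],[[0.001,0,0],0],[[0.0015,0,0],0],[[0.002,0,0],0],[[0.002,0,0],0]]'

```text
time_s: 18.7
tool_pos: [0.5032, -0.0108, 0.1211]
tool_rot: [-179.9, 0.3, 65.0]
force: [-3.5, -9.8, -0.4]
grip_width: 0.0005
```

```bash
python3 - <<'E'
from h import *
show()
E
```

```text
t 18.7 tip [-0.041   0.0197  0.1131] F org [  0.91 -10.36  -0.4 ] yaw [-179.93    0.28   65.03] w 0.0005
```

Force is about 10 N. I hold it for 1.25 s.

Call:
move_arm --steps '[[[0,0,0],0],[[0,0,0],0],[[0,0,0],0],[[0,0,0],0],[[0,0,0],0],[[0,0,0],0],[[0,0,0],0],[[0,0,0],0],[[0,0,0],0],[[0,0,0],0]]'

```text
time_s: 19.95
tool_pos: [0.5031, -0.0108, 0.1211]
tool_rot: [-179.9, 0.3, 65.0]
force: [-3.1, -9.1, -0.6]
grip_width: 0.0004
```

```bash
python3 - <<'E'
from h import *
show()
im,d,W=cloud('wrist','wrist3.png')
P=W.reshape(-1,3);P=np.c_[(P[:,:2]-C)@ex,(P[:,:2]-C)@ey,P[:,2]]; P=P[(abs(P[:,0]+.041)<.02)&(abs(P[:,1]-.03)<.03)]
for lo,hi in((.055,.07),(.07,.085),(.085,.1),(.1,.115),(.115,.135)):
    S=P[(P[:,2]>lo)&(P[:,2]<hi)]
    if len(S)>5: print(lo,len(S),np.percentile(S,[3,50,97],axis=0).round(3).tolist())
E
```

```text
t 19.95 tip [-0.041   0.0197  0.1131] F org [ 1.03 -9.6  -0.56] yaw [-179.93    0.28   65.03] w 0.0004
0.055 4873 [[-0.06, 0.005, 0.061], [-0.041, 0.039, 0.062], [-0.022, 0.059, 0.067]]
0.115 1775 [[-0.05, 0.03, 0.118], [-0.04, 0.035, 0.124], [-0.03, 0.041, 0.133]]
```

The bar is at y ≈ 35 mm, which matches the stop. Now I release and retreat.

Call:
move_arm --steps '[[[-0.003,0,0],0],[[-0.006,0,0],0],[[-0.01,0,0],0],[[-0.018,0,0],0],[[-0.03,0,-0.01],0],[[-0.045,0,-0.03],0],[[-0.065,0,-0.06],0],[[-0.085,0,-0.09],0],[[-0.1,0,-0.11],0],[[-0.11,0,-0.12],0],[[-0.11,0,-0.12],0],[[-0.11,0,-0.12],0]]'

```text
time_s: 21.5
tool_pos: [0.458, -0.1068, 0.241]
tool_rot: [-179.9, -0.0, 65.2]
force: [-0.3, 0.3, 0.5]
grip_width: 0.0005
```

```bash
python3 - <<'E'
from h import *
show(); ims=[]
for n in('wrist','scene','top'):
    im,d,W=cloud(n); ims.append(im[:,:,::-1])
    P=W.reshape(-1,3);P=np.c_[(P[:,:2]-C)@ex,(P[:,:2]-C)@ey,P[:,2]]
    S=P[(abs(P[:,0]+.041)<.02)&(abs(P[:,1]-.01)<.05)&(P[:,2]>.112)&(P[:,2]<.135)]; print(n,len(S),np.percentile(S,[3,50,97],axis=0).round(3).tolist())
    S=P[(abs(P[:,0])<.055)&(abs(P[:,1])<.1)&(P[:,2]<.069)&(P[:,2]>.05)]; A=np.c_[S[:,:2],np.ones(len(S))]; print('lid plane',np.linalg.lstsq(A,S[:,2],rcond=None)[0].round(4))
    if n!='wrist':
      for q in('mug','jar','level','hexkey'):
        for r in env.cut_out(n,q)[:1]:
            p=W[r['region']&(d>0)]; print(n,q,round(r['conf'],2),np.percentile(p,2,axis=0).round(3),np.percentile(p,98,axis=0).round(3))
cv2.imwrite('pics/v4.png',np.hstack([cv2.resize(ims[0],(400,300)),cv2.resize(ims[1][100:310,100:380],(400,300))]))
E
```

```text
t 21.5 tip [-0.0415 -0.0863  0.233 ] F org [-0.46  0.16  0.55] yaw [-1.7993e+02 -1.0000e-02  6.5190e+01] w 0.0005
wrist 701 [[-0.05, 0.027, 0.113], [-0.04, 0.032, 0.123], [-0.03, 0.039, 0.126]]
lid plane [-0.0015  0.0021  0.0624]
scene 59 [[-0.052, 0.027, 0.114], [-0.039, 0.033, 0.124], [-0.029, 0.039, 0.127]]
lid plane [-0.0019  0.0012  0.0631]
scene mug 0.98 [0.591 0.103 0.001] [0.682 0.238 0.093]
scene jar 0.97 [ 0.424 -0.254  0.008] [ 0.486 -0.189  0.107]
scene level 0.94 [ 0.603 -0.263  0.002] [ 0.739 -0.057  0.047]
top 98 [[-0.052, 0.027, 0.118], [-0.042, 0.033, 0.124], [-0.031, 0.038, 0.127]]
lid plane [ 0.002  -0.0005  0.0626]
top mug 0.92 [0.601 0.103 0.002] [0.678 0.207 0.093]
top jar 0.57 [ 0.458 -0.139  0.059] [0.616 0.059 0.089]
top level 0.8 [ 0.595 -0.26   0.003] [ 0.733 -0.053  0.048]
top hexkey 0.5 [ 0.395 -0.004  0.004] [0.469 0.079 0.011]
```

View pics/v4.png

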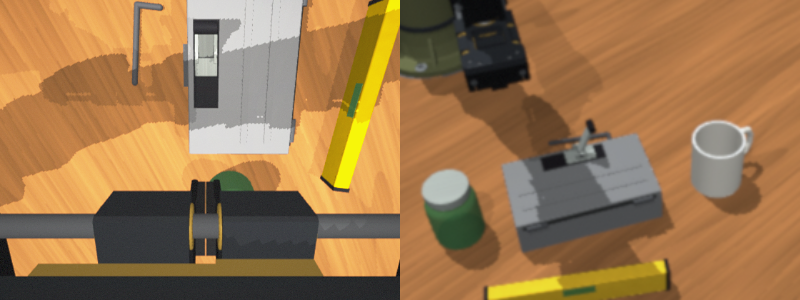

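The right-hand view shows the lid flat and the lever leaning over to the other side, at about (590, 128), with the bystanders unmoved. Bar centre is y = 33 mm, as predicted for the stop.

```bash
python3 -c "
from h import *
print(env.sign_off())"
```

```text
the job is handed in; nothing more can be done
None
```

The organiser is shut and latched, and I handed the job in just after 21.5 s of the 67 s allowed. The sign-off gives no verdict.

- **Lid:** I swung it down along its arc at about 0.4 rad/s and seated it with about 4–5 N read. After release, all three cameras showed its face flat (tilt under 0.003 rad) at 62–63 mm.
- **Latch:** I pushed the lever over centre to its far stop and held it at about 10 N for 1.25 s. The highest force in any reading was about 10.4 N, but readings come only at the end of each move. After I let go, the bar stayed at organiser y ≈ 33 mm, where I had calculated the stop to be.
- **Surroundings:** The mug, jar, level and hex key were within a few millimetres of where they started. The arm was well clear, with the tip 233 mm above the counter.
- **One check disagreed:** In the last top-camera picture, the network put its low-confidence (0.57) "jar" on the organiser. The scene camera (0.97) and the picture I viewed both showed the jar in place.

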